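# Continue the shingled row of slide mailers

## Robot

A 6-joint arm with a two-finger parallel gripper is mounted at the origin on the work surface. World frame = base frame: x ahead of the robot, y to its left, z up, the work surface at z = 0. Lengths are in m, angles in degrees, forces in N, time in s.
With the tool pointing down it reaches from about 0.25 to 0.725 m from the base axis. Payload 9.7 kg.
Tool frame: the origin (TCP) lies at the very end of the fingers, on their centre line; the grasp point (between the pads) lies 19 mm behind it; y points along the fingers, x is the direction in which the jaws open and shut, and the axes are right-handed (so a half turn about y gives the same grasp; the last joint's range is limited). The gripper opens to 85 mm and grips with 20 to 120 N. Pads are 22 mm wide; open, the fingers measure 114 mm over their backs; the gripper's body (76 mm by 85 mm) begins 54 mm behind the grasp point. The pads swing forward as they close: fully open they stand 13 mm farther back than shut.
Start: joints at [70.646, 4.979, 10.078, 95.1, 0, 90], TCP at [0.182, 0.519, 0.231] pointing down, gripper open.
Joint ranges: [-179.16, 179.16], [-48.56, 103.87], [-65.8, 70.77], [-126.05, 130.52], [-82.76, 87.17], [-180, 180]. Speed limits (degrees/s): [127.2, 127.2, 147.25, 180, 180, 180].

## Interface

Orientations are given as [roll, pitch, yaw] about the fixed x, y, z axes, in that order (R = Rz(yaw) Ry(pitch) Rx(roll)).
In Python, from workcell import bot gives the robot as it stands.
- The arm moves only by the shell command python3 -m jog 'ROWS' [FORCE]. ROWS is JSON, a list of rows, each a list of 7 numbers: the closure, from 0 (fully open) to 1 (shut), then the shift along the world's x, y, z in units of 25 mm (1.0 is 25 mm), then the turn, a rotation vector about the world's x, y, z in units of 5 degrees (1.0 is 5 degrees). A call has 1 to 5 rows; each row is the pose to reach, as a shift and turn from the pose commanded when the call began; what a row does not reach only later rows make up. A row lasts 1/10 s, in which the tool goes at most 50 mm and 8.59 degrees, less where a joint would pass 70% of its speed; a pose out of reach is approached as far as the arm can. A call with a gripper value outside its range is refused whole. The fingers move at their own pace and stop on an object; FORCE is the grip in N (left out, the last holds). Time passes only in rows, so rows that repeat a pose let the fingers close. It gives the time, the measured TCP pose, the force and the opening at its end, in the units of the state.
- bot.get_obs(): the state, without advancing time (a new reading comes with each control period).
- bot.camera(name): name is "side" or "top"; returns (picture, depth): 420x560x3 uint8, red, green, blue; 420x560 float32, m along the optical axis (not along the pixel's ray), 0 where there is no reading.
- bot.camera_model(name): a dict with "fx", "fy", "cx", "cy" (pixels), "k1" (the pictures are not rectified: a ray, as slopes to the right and down, at radius r is drawn at 1 + k1 r^2 times it, then the intrinsics apply), "rvec" (rotation vector, rad) and "tvec" (3), from world to camera coordinates, as OpenCV has them. Camera axes: x right, y down, z forward; pixel columns grow to the right and rows downward; lengths in m; the calibration is good to about 2 mm. A picture is of the moment at which its call begins. camera_model takes no time and is no camera call.
- bot.job_done(): hands the job in, once; it reports no verdict.
Trained networks look in the newest picture that a camera, given by its name, has taken for a name from the list of things; names that differ only in an ending like _2 or _b are one class to them, and where a whole thing is asked for, a point or a joint stands for the part that bears it (a point fixed in the world has none). Each returns a list of dicts, best first, with "conf" (0 to 1); they miss things now and then, are a little off and sometimes report something else, mostly with a low value. They report only what shows in the picture. A call takes as long as a camera call. They do not tell look-alikes from the thing itself.
- bot.regions_of(camera, label): "pixels" (420x560 bool, what is visible of it) and "point" ([row, column] in pixels, amid what is visible of it).
The state is a dict: "time": time; "q": joint angles; "qd": joint speeds; "joint_efforts": joint torques, N m; "ee_pos": TCP position; "tcp_rot": TCP orientation; "wrist_force": force on the tool from outside, world axes, zero at the start; "torque": the same for the moment, N m; "opening": finger opening in m.
Only numpy, scipy, OpenCV 4.12 (cv2) and the standard library are available. Lean on these libraries where they do the work, as an engineer would, in place of code of your own. Each camera call takes 0.05 s, during which the arm holds its last target. There are 200 camera calls.

## Task

One grey slide mailer already lies near one end of the dark steel tray; leaving it where it is, carry the row on from it towards the other end with the three mailers from the bench, in a straight line along the tray, each resting with its near end on top of the one before (overlapping it by about a third of its length) and its far end down on the tray floor, like shingles. Then bring the metal end stop, which stands in the far end of the tray, up against the low end of the last mailer, upright and square to the row. Leave the bottle, the small box and the dish alone.

Things in the scene. Friction and masses are not known exactly. Their poses are not given: they have to be found in the camera images.
- tray: long shallow dark steel tray fixed to the bench: 344 mm long (its y axis), 132 mm wide (its x axis), 12 mm high outside; walls and floor 4 mm thick, so the inside is 336 x 124 mm and its floor is 4 mm above the bench. Origin at the centre of the underside. The row runs along its y axis
- first_c (a point): the slide mailer that already lies flat in the tray near one end (either the +y or the -y end, it varies): grey plastic with a pale paper label on its top, 36 mm wide (its x axis), 76 mm long (its y axis, along the tray), 8 mm thick. The point is its centre, 4 mm above the tray floor
- mailer_a_c (a point): closed slide mailer, the same as first_c: 36 mm wide (its x axis), 76 mm long (its y axis), 8 mm thick, about 30 g; it lies flat on the bench at the start. The point is its centre, 4 mm above its underside. All three such mailers are alike and can be laid in any order and either end first
- mailer_b_c (a point): closed slide mailer, the same as first_c: 36 mm wide (its x axis), 76 mm long (its y axis), 8 mm thick, about 30 g; it lies flat on the bench at the start. The point is its centre, 4 mm above its underside. All three such mailers are alike and can be laid in any order and either end first
- mailer_c_c (a point): closed slide mailer, the same as first_c: 36 mm wide (its x axis), 76 mm long (its y axis), 8 mm thick, about 30 g; it lies flat on the bench at the start. The point is its centre, 4 mm above its underside. All three such mailers are alike and can be laid in any order and either end first
- stop_c (a point): loose aluminium end stop, about 150 g, standing in the tray near the end opposite to the first mailer: a foot 60 mm across the tray (its x axis), 30 mm along the tray (its y axis) and 14 mm high, and on the middle of it an upright rib 16 mm thick (x), 30 mm long (y), up to 40 mm above its underside, which can be grasped across its 16 mm. Same both ways round. The point is half-way up, 20 mm above its underside
- oil_bottle: amber dropper bottle with black cap, 36 mm across, 70 mm tall; origin at the centre of its underside. Bystander
- cover_box: small open grey plastic box, 50 x 50 x 22 mm; origin at the centre of its underside. Bystander
- dish: shallow glass dish, 72 mm across, 18 mm high; origin at the centre of its underside. Bystander
Not all that is in view belongs to the job. Leave any orange or pink look-alike of the part that bears mailer_a_c alone.

How it is judged:
By the outcome, as a careful person would: the job done as asked, in the order asked, and still so for the second after the job is handed in, with the robot touching nothing.
It also fails if it takes over 62 s, if anything falls off the work surface, if the arm or the gripper's body presses on something with over 40 N, if the wrist force passes 120 N, or if a joint passes its speed limit or range.

## Working session

There is one attempt and no reset: what is moved stays moved. The work goes in short steps, Python scripts to look and compute and a shell command to move; the robot and the scene stay as the last step left them, time stands still between calls to the robot, and variables do not carry over. Pictures are saved under pics/ and viewed, about 8 in all and at most 12, crops included, and the job is handed in when it is done.

```bash
ls; mkdir -p pics
python3 - <<'E'
from workcell import bot
import cv2,numpy as np
for n in("top","side"):
    p,d=bot.camera(n); cv2.imwrite(f"pics/{n}0.png",p[:,:,::-1]); np.save(f"/tmp/{n}_d.npy",d)
    print(n,bot.camera_model(n))
    if n=="top":print(d[200:220:10,100:500:100])
o=bot.get_obs();print({k:np.round(v,3).tolist() for k,v in o.items()})
E
```

```text
pics
top {'fx': 461.8725560580937, 'fy': 461.8725560580937, 'cx': 286.02521794918704, 'cy': 206.87689242990675, 'k1': -0.1350589872658905, 'rvec': array([ 2.14980686, -2.15175207,  0.15542773]), 'tvec': array([-0.00605034,  0.63130575,  1.01809021])}
[[1.1076201 1.1104115 1.105612  1.0954843]
 [1.1048481 1.108591  1.1083176 1.1024644]]
side {'fx': 421.7730400991834, 'fy': 421.7730400991834, 'cx': 270.48219173769314, 'cy': 207.1848920479633, 'k1': 0.016201068253343796, 'rvec': array([ 0.48933636, -2.51035225,  1.44605193]), 'tvec': array([0.57121337, 0.16973084, 0.82356283])}
{'time': 0.1, 'q': [70.646, 5.006, 10.038, 95.101, -0.001, 89.998], 'qd': [-0.026, 0.065, 0.212, -0.015, 0.083, 0.051], 'joint_efforts': [-0.0, -52.156, 46.565, 0.016, -0.0, -0.0], 'ee_pos': [0.182, 0.519, 0.231], 'tcp_rot': [-90.001, 0.07, 70.648], 'wrist_force': [0.531, 0.456, -0.276], 'torque': [0.007, -0.012, -0.034], 'opening': 0.085}
```

View pics/top0.png

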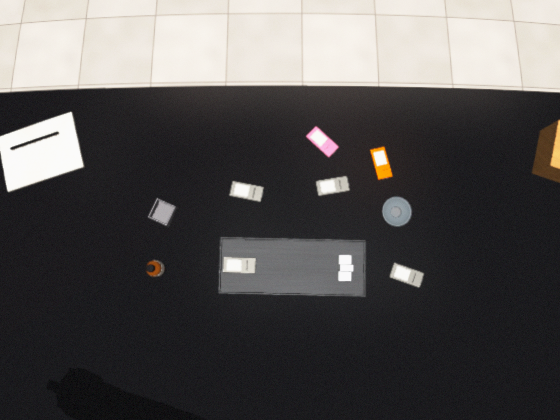

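The top view shows the tray at (292,267) and the first mailer at (240,265), which is the left (+y?) end. The stop is at (345,268). Mailer candidates are grey at (247,191), (333,186) and (407,274); pink (322,142) and orange (382,163) are look-alikes to leave alone. Bystanders: dish (397,211), box (162,212), bottle (155,268).

```bash
cat > h.py <<'E'
from workcell import bot
import cv2,numpy as np
def cam(n):
    m=bot.camera_model(n);K=np.array([[m['fx'],0,m['cx']],[0,m['fy'],m['cy']],[0,0,1]])
    return K,np.array([m['k1'],0,0,0,0.]),cv2.Rodrigues(m['rvec'])[0],np.array(m['tvec'])
def toplane(n,uv,z):
    K,D,R,t=cam(n);p=cv2.undistortPoints(np.float64(uv).reshape(-1,1,2),K,D).reshape(-1,2)
    r=np.c_[p,np.ones(len(p))]@R;c=-R.T@t
    return (c+r*((z-c[2])/r[:,2])[:,None])[:,:2]
def rect(n,mask,z):
    c=max(cv2.findContours(mask.astype(np.uint8),cv2.RETR_EXTERNAL,cv2.CHAIN_APPROX_NONE)[0],key=len)
    ys,xs=np.nonzero(mask); w=toplane(n,np.c_[xs,ys],z)
    (cx,cy),(a,b),ang=cv2.minAreaRect(np.float32(w*1000))
    if a<b: a,b,ang=b,a,ang+90
    return np.round([cx,cy,a,b,(ang+90)%180-90],1), np.round(w.mean(0)*1000,1)  # ang: long axis from world x
E
python3 - <<'E'
from h import *
p,d=bot.camera("top")
for l,z in(("mailer_a_c",.008),("first_c",.012),("stop_c",.014),("tray",.012),("dish",.018),("cover_box",.022),("oil_bottle",.07)):
    for r in bot.regions_of("top",l):
        print(l,round(r['conf'],2),np.round(r['point']),r['pixels'].sum(),*rect("top",r['pixels'],z))
crops=[cv2.resize(p[y-30:y+30,x-40:x+40,::-1],None,fx=4.5,fy=4.5,interpolation=cv2.INTER_CUBIC) for x,y in((247,191),(333,186),(407,274),(240,265))]
cv2.imwrite("pics/crop1.png",np.vstack([np.hstack(crops[:2]),np.hstack(crops[2:])]))
print(bot.get_obs()['time'])
E
```

```text
mailer_a_c 0.89 [162. 383.] 470 [ 744.9 -238.    78.    38.2   13.3] [ 745.1 -238. ]
mailer_a_c 0.67 [186. 332.] 494 [ 690.  -116.1   78.8   38.4  -80.4] [ 689.9 -116.3]
first_c 0.68 [265. 238.] 499 [499.9 103.4  75.1  35.  -89.8] [499.5 103.4]
stop_c 0.73 [268. 343.] 336 [ 492.6 -144.3   58.3   32.9   -0.7] [ 492.7 -142.7]
tray 0.64 [270. 293.] 7417 [495.3 -20.3 343.3 134.4  88.8] [495.6 -23. ]
tray 0.42 [194. 249.] 498 [675.1  87.1  77.9  38.9  79.8] [674.9  87.5]
dish 0.74 [214. 394.] 630 [ 625.6 -267.5   65.7   65.4  -45.9] [ 625.4 -267.9]
dish 0.71 [276. 407.] 494 [ 474.5 -286.7   75.6   38.7   72. ] [ 475.  -286.3]
cover_box 0.7 [214. 160.] 503 [622.5 285.6  58.9  51.8  64.9] [622.5 286.7]
oil_bottle 0.66 [214. 162.] 502 [616.2 271.7  56.2  48.7  65. ] [616.4 273. ]
oil_bottle 0.65 [270. 157.] 217 [490.2 284.8  38.9  31.1 -89.4] [490.5 284.5]
0.5
```

View pics/side0.png

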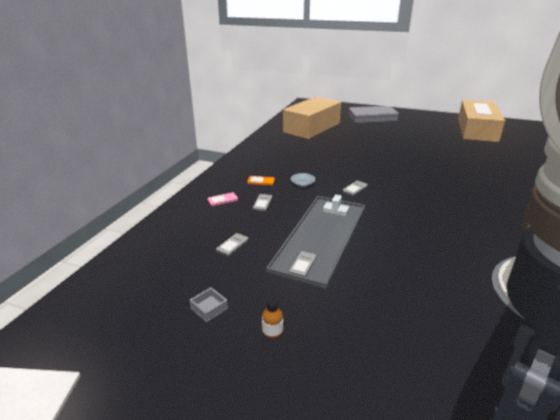

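View pics/crop1.png

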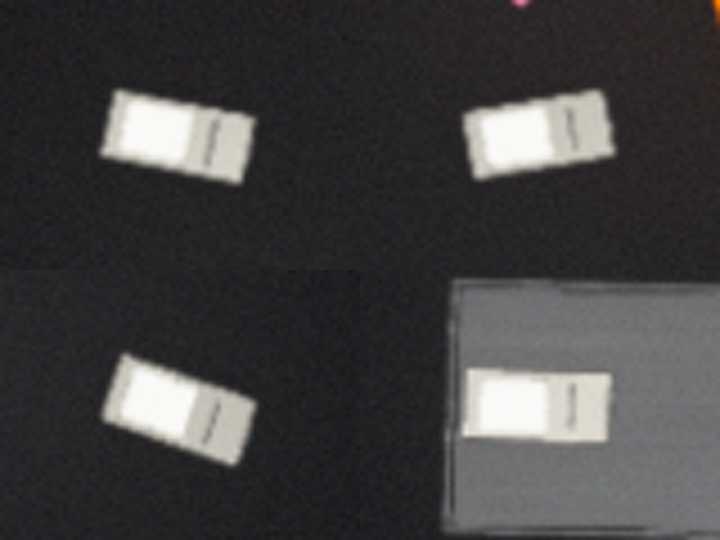

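All four crops show grey mailers with a pale label. The side view shows nothing tall nearby except the bottle. The network masks look slightly offset, so I'll measure by colour threshold.

```bash
cat >> h.py <<'E'
def bright(p,boxes,thr=110):
    out=[]
    for (x0,x1,y0,y1,z) in boxes:
        m=np.zeros(p.shape[:2],bool); m[y0:y1,x0:x1]=p[y0:y1,x0:x1].min(2)>thr
        out.append(rect("top",m,z))
    return out
E
python3 - <<'E'
from h import *
p,d=bot.camera("top")
for r in bright(p,[(222,272,175,208,.008),(310,356,170,202,.008),(384,430,255,295,.008),(222,262,250,282,.012),(330,360,250,285,.014)]):print(*r)
print(p[250:290:5,300].tolist(),p[200:310:3,300].max(1))
# tray edges: gradient peaks
g=cv2.GaussianBlur(p.max(2),(3,3),0)
m=np.zeros(g.shape,np.uint8);m[232:302,212:372]=(g[232:302,212:372]>30)*255
print(*rect("top",m>0,.008), (m>0).sum())
c=cv2.resize(p[225:305,205:375,::-1],None,fx=4.6,fy=4.6,interpolation=cv2.INTER_CUBIC)
cv2.imwrite("pics/tray1.png",c)
E
```

```text
[675.1  88.7  76.7  36.6  78.5] [674.9  88.7]
[ 688.5 -117.9   76.9   36.5  -80.3] [ 688.5 -117.7]
[ 474.4 -291.2   75.8   36.6   70. ] [ 474.4 -290.9]
[497.7  97.7  91.8  72.3 -89.8] [498.9  96.5]
[ 493.8 -143.3   79.4   68.4   -0.6] [ 496.  -141.2]
[[112, 112, 111], [113, 112, 112], [114, 113, 115], [110, 112, 114], [114, 110, 114], [112, 113, 115], [118, 117, 120], [119, 118, 120]] [ 37  35  37  37  39  37  32  41  37  41  40  36  43  92 117 118 113 113
 111 116 115 115 114 110 116 115 117 121 119 123 118  86  44  41  39  31
  38]
[495.5 -19.8 377.2 162.1  89.9] [495.4 -19.5] 11200
```

View pics/tray1.png

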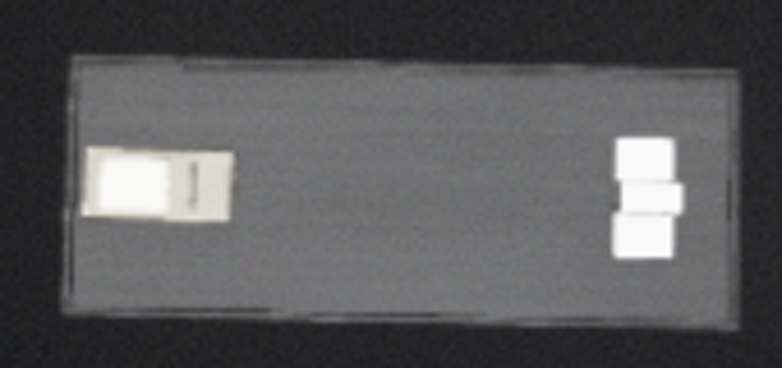

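Picture 4 shows the tray with the first mailer at its +y (left) end and the stop at its −y (right) end. The row runs towards −y.

```bash
python3 - <<'E'
from h import *
p,d=bot.camera("top")
for r in bright(p,[(222,262,245,282,.012),(330,360,250,285,.014)],150):print(*r)
m=np.zeros(p.shape[:2],bool);m[232:302,212:372]=cv2.GaussianBlur(p.max(2),(5,5),0)[232:302,212:372]>75
print(*rect("top",m,.010))
ks=np.array([676,88.7]);
E
python3 -m jog '[[0,0,0,0,0,0,0]]' 30
```

```text
[499.4 103.8  74.7  34.5  87.7] [499.5 103.8]
[ 492.6 -145.5   58.4   35.2   -0.7] [ 492.2 -144.5]
[496.  -20.8 342.3 131.7  88.7] [495.4 -20.4]
time: 0.7
ee_pos: [0.1823, 0.5189, 0.2313]
tcp_rot: [-90.0, -0.0, 70.6]
wrist_force: [-0.2, -0.3, -0.4]
opening: 0.0855
```

```bash
python3 -m jog '[[0,1.4,-1.2,-0.2,0,0,-1.1],[0,2.6,-2.3,-0.4,0,0,-2.2],[0,3.9,-3.5,-0.6,0,0,-3.3],[0,5.2,-4.6,-0.8,0,0,-4.4],[0,6.5,-5.7,-1,0,0,-5.5]]' | tr '\n' ' '; echo
python3 -m jog '[[0,1.4,-1.2,-0.4,0,0,-1.1],[0,2.6,-2.3,-0.8,0,0,-2.2],[0,3.9,-3.5,-1.2,0,0,-3.3],[0,5.2,-4.6,-1.6,0,0,-4.4],[0,6.5,-5.7,-2,0,0,-5.5]]'| tr '\n' ' '; echo
python3 -m jog '[[0,1.4,-1.2,0,0,0,-1.1],[0,2.6,-2.3,-0.2,0,0,-2.2],[0,3.9,-3.5,-0.4,0,0,-3.3],[0,5.2,-4.6,-0.6,0,0,-4.4],[0,6.5,-5.7,-1,0,0,-5.5]]'| tr '\n' ' '; echo
python3 -m jog '[[0,0,0,0,0,0,0],[0,0,0,0,0,0,0]]'
```

```text
time: 1.2 ee_pos: [0.3458, 0.3752, 0.2063] tcp_rot: [-90.0, -0.0, 42.9] wrist_force: [0.8, 0.9, 0.2] opening: 0.0855 
time: 1.7 ee_pos: [0.5085, 0.2325, 0.1561] tcp_rot: [-90.0, -0.0, 15.4] wrist_force: [1.0, 0.4, -0.6] opening: 0.0851 
time: 2.2 ee_pos: [0.6713, 0.09, 0.1317] tcp_rot: [-90.0, -0.1, -12.1] wrist_force: [0.3, 0.8, 0.9] opening: 0.0854 
time: 2.4
ee_pos: [0.6698, 0.0906, 0.1302]
tcp_rot: [-90.0, 0.1, -11.9]
wrist_force: [0.1, 0.9, 0.1]
opening: 0.0853
```

```bash
python3 -m jog '[[0.3,0.2,-0.07,-1.5,0,0,0.1],[0.3,0.2,-0.07,-3,0,0,0.1],[0.3,0.2,-0.07,-4.2,0,0,0.1],[0.3,0.2,-0.07,-4.8,0,0,0.1],[0.3,0.2,-0.07,-5.05,0,0,0.1]]' 25| tr '\n' ' '; echo
python3 -m jog '[[0.6,0,0,0,0,0,0],[0.6,0,0,0,0,0,0],[0.6,0,0,0,0,0,0],[0.6,0,0,0,0,0,0],[0.6,0,0,0,0,0,0]]'| tr '\n' ' '; echo
python3 -m jog '[[0.75,0,0,0,0,0,0],[0.75,0,0,0,0,0,0],[0.75,0,0,0,0,0,0]]'| tr '\n' ' '; echo
```

```text
time: 2.9 ee_pos: [0.6737, 0.0905, 0.0043] tcp_rot: [-90.0, 0.1, -11.3] wrist_force: [0.0, 0.1, 0.4] opening: 0.0598 
time: 3.4 ee_pos: [0.6758, 0.09, 0.0071] tcp_rot: [-89.9, -0.2, -11.4] wrist_force: [-1.8, 1.0, 6.8] opening: 0.0343 
time: 3.7 ee_pos: [0.6757, 0.0901, 0.0082] tcp_rot: [-89.9, -0.2, -11.3] wrist_force: [-4.4, 1.4, 13.7] opening: 0.0211
```

```bash
python3 -m jog '[[0.4,0,0,0.5,0,0,0],[0.4,0,0,1.5,0,0,0],[0.4,0,0,2,0,0,0],[0.4,0,0,2,0,0,0],[0.4,0,0,2,0,0,0]]'| tr '\n' ' '; echo
python3 - <<'E'
from h import *
p,d=bot.camera("top"); q,e=bot.camera("side")
a=cv2.resize(p[150:230,200:290,::-1],None,fx=4.4,fy=4.4); b=cv2.resize(q[190:290,190:290,::-1],(400,352))
cv2.imwrite("pics/g1.png",np.hstack([a,b]))
E
```

```text
time: 4.2 ee_pos: [0.6749, 0.0896, 0.0548] tcp_rot: [-90.0, -0.0, -11.4] wrist_force: [0.4, 0.4, -1.1] opening: 0.0512
```

View pics/g1.png

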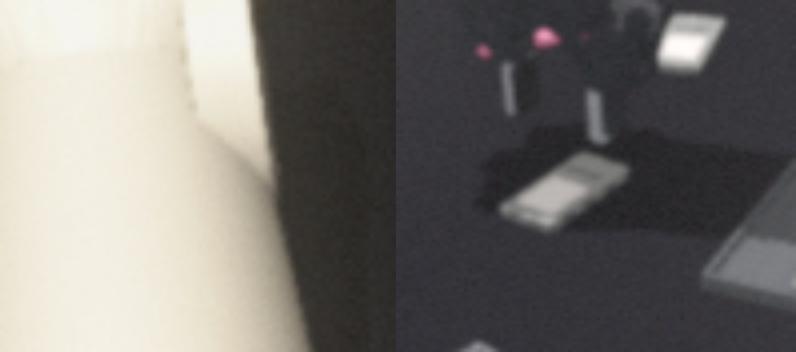

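The arm hides this mailer from above. The side view shows it lying in place, with the open fingers above it. They closed over its top, so I need to go lower.

```bash
python3 - <<'E'
from h import *
q,e=bot.camera("side")
for r in bot.regions_of("side","mailer_a_c")[:3]:print(r['point'],r['conf'],r['pixels'].sum(),*rect("side",r['pixels'],.006))
m=np.zeros(q.shape[:2],bool);m[228:256,212:252]=q[228:256,212:252].max(2)>95
print(m.sum(),*rect("side",m,.007))
E
python3 -m jog '[[0.4,0,-0.05,-1,0,0,0],[0.4,0,-0.05,-1.8,0,0,0],[0.4,0,-0.05,-2.2,0,0,0],[0.4,0,-0.05,-2.25,0,0,0]]' 25| tr '\n' ' '; echo
python3 -m jog '[[0.5,0,0,0,0,0,0],[0.55,0,0,0,0,0,0],[0.6,0,0,0,0,0,0],[0.65,0,0,0,0,0,0],[0.65,0,0,0,0,0,0]]'| tr '\n' ' '; echo
```

```text
[200.6, 264.4] 0.67 199 [ 685.2 -113.8   83.7   38.1  -70.6] [ 687.1 -114.4]
[177.3, 259.9] 0.58 149 [ 745.8 -234.5   72.9   42.4   11.6] [ 745.6 -233.7]
339 [674.6  79.5 106.6  43.   82.7] [676.6  91.8]
time: 4.8 ee_pos: [0.6742, 0.0883, -0.0023] tcp_rot: [-90.0, 0.1, -11.4] wrist_force: [-0.1, -0.0, -0.4] opening: 0.051 
time: 5.3 ee_pos: [0.6751, 0.0885, -0.0007] tcp_rot: [-90.0, -0.0, -11.4] wrist_force: [0.1, 0.0, 3.6] opening: 0.0353
```

```bash
python3 -m jog '[[0.65,0,0,0.5,0,0,0],[0.65,0,0,1.5,0,0,0],[0.65,0,0,3,0,0,0],[0.65,0,0,3.5,0,0,0],[0.65,0,0,3.5,0,0,0]]'| tr '\n' ' '; echo
python3 -m jog '[[0.65,-1.4,-0.3,0,0,0,0.5],[0.65,-2.8,-0.6,0,0,0,1],[0.65,-4.2,-0.9,0,0,0,1.5],[0.65,-5.6,-1.2,0,0,0,2],[0.65,-7.08,-1.42,0,0,0,2.02]]'| tr '\n' ' '; echo
python3 -m jog '[[0.65,0,0,-0.4,1,0,0],[0.65,0,0,-1,1.8,0,0],[0.65,0,0,-1.4,1.8,0,0],[0.65,0,0,-1.4,1.8,0,0],[0.65,0,0,-1.4,1.8,0,0]]'| tr '\n' ' '; echo
python3 - <<'E'
from h import *
p,d=bot.camera("top"); q,e=bot.camera("side")
a=cv2.resize(p[190:310,200:300,::-1],None,fx=4,fy=4); b=cv2.resize(q[170:290,230:370,::-1],None,fx=2.8,fy=4)
cv2.imwrite("pics/g2.png",np.hstack([a,b]))
E
```

```text
time: 5.8 ee_pos: [0.6761, 0.0886, 0.0895] tcp_rot: [-89.9, -0.3, -11.4] wrist_force: [1.1, -0.3, -1.0] opening: 0.0351 
time: 6.3 ee_pos: [0.4956, 0.0525, 0.0845] tcp_rot: [-90.0, 0.1, -1.2] wrist_force: [-0.4, 0.3, -0.4] opening: 0.0355 
time: 6.8 ee_pos: [0.4975, 0.0531, 0.0508] tcp_rot: [-81.1, 0.3, -1.2] wrist_force: [0.2, 0.1, 0.7] opening: 0.0355
```

View pics/g2.png

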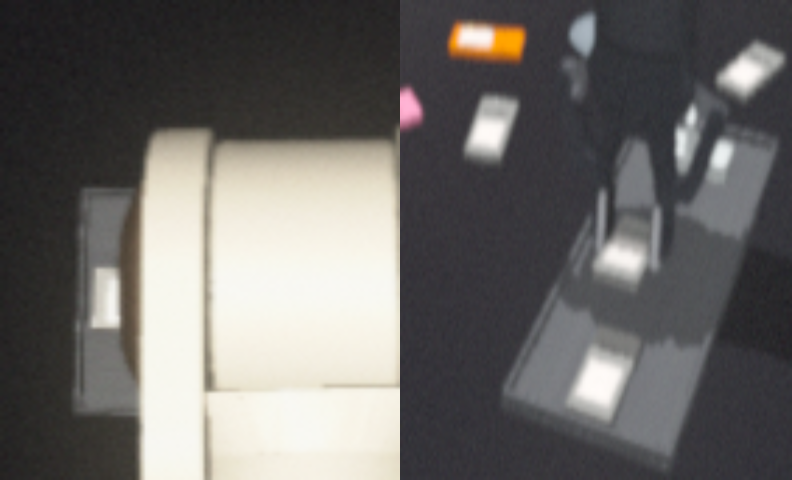

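The mailer is held level between the fingers, with its label towards the near end, and lines up above the row. Lowering it now.

```bash
python3 -m jog '[[0.65,0,0,-0.6,0,0,0],[0.65,0,0,-1.2,0,0,0],[0.65,0,0,-1.45,0,0,0],[0.65,0,0,-1.55,0,0,0],[0.65,0,0,-1.55,0,0,0]]'| tr '\n' ' '; echo
python3 -m jog '[[0.65,0,0,-0.04,0,0,0],[0.65,0,0,-0.08,0,0,0],[0.65,0,0,-0.08,0,0,0]]'| tr '\n' ' '; echo
```

```text
time: 7.4 ee_pos: [0.4974, 0.0529, 0.012] tcp_rot: [-81.0, 0.3, -1.2] wrist_force: [-0.3, 0.4, -0.0] opening: 0.035 
time: 7.7 ee_pos: [0.498, 0.0529, 0.0108] tcp_rot: [-81.0, 0.2, -1.2] wrist_force: [-1.1, -0.4, 0.2] opening: 0.035
```

```bash
python3 -m jog '[[0.65,0,0,-0.04,0,0,0],[0.65,0,0,-0.08,0,0,0],[0.65,0,0,-0.08,0,0,0]]'| tr '\n' ' '; echo
python3 -m jog '[[0.56,0,0,0,0,0,0],[0.5,0,0,0,0,0,0],[0.45,0,0,0,0,0,0],[0.45,0,0,0,0,0,0]]'| tr '\n' ' '; echo
python3 -m jog '[[0.45,0,-0.08,0.5,0,0,0],[0.45,0,-0.3,2,0,0,0],[0.45,0,-0.3,3.5,0,0,0],[0.45,0,-0.3,4,0,0,0],[0.3,0,-0.3,4,0,0,0]]'| tr '\n' ' '; echo
```

```text
time: 8.0 ee_pos: [0.498, 0.0529, 0.0089] tcp_rot: [-81.0, 0.2, -1.2] wrist_force: [-0.4, 0.5, 2.6] opening: 0.0351 
time: 8.4 ee_pos: [0.4977, 0.0529, 0.0084] tcp_rot: [-81.0, 0.2, -1.2] wrist_force: [-0.0, 0.4, -1.0] opening: 0.0467 
time: 8.9 ee_pos: [0.4991, 0.0453, 0.1113] tcp_rot: [-81.0, -0.1, -1.2] wrist_force: [-0.2, 0.6, 0.2] opening: 0.0591
```

```bash
python3 -m jog '[[0.4,1,-0.9,0,-0.9,0,0],[0.4,2,-1.8,0,-1.8,0,0],[0.4,3.2,-2.7,0,-1.8,0,0],[0.4,4,-3.5,0,-1.8,0,0],[0.4,4,-3.5,0,-1.8,0,0]]'| tr '\n' ' '; echo
python3 -m jog '[[0.4,1,-0.9,0,0,0,0.7],[0.4,2,-1.8,0,0,0,1.4],[0.4,3,-2.5,0,0,0,2.18],[0.4,3.58,-3.02,-0.5,0,0,2.18],[0.4,3.58,-3.02,-0.5,0,0,2.18]]'| tr '\n' ' '; echo
python3 - <<'E'
from h import *
p,d=bot.camera("top"); q,e=bot.camera("side")
a=cv2.resize(p[225:305,205:375,::-1],None,fx=4.6,fy=4.6,interpolation=cv2.INTER_CUBIC)
b=cv2.resize(q[190:285,260:375,::-1],None,fx=2.5,fy=2.5); z=np.zeros((b.shape[0],a.shape[1],3),np.uint8); z[:,:b.shape[1]]=b
cv2.imwrite("pics/g3.png",np.vstack([a,z])[:600])
for r in bright(p,[(222,300,245,282,.014)],150):print(*r)
E
```

```text
time: 9.4 ee_pos: [0.5987, -0.0439, 0.106] tcp_rot: [-90.0, 0.1, -1.3] wrist_force: [-1.1, 0.5, 0.7] opening: 0.0513 
time: 9.9 ee_pos: [0.6868, -0.1185, 0.092] tcp_rot: [-89.9, 0.3, 9.6] wrist_force: [-0.4, 0.2, -0.8] opening: 0.0514 
[498.8  78.3 123.4  34.2  87.8] [498.3  79.9]
```

View pics/g3.png

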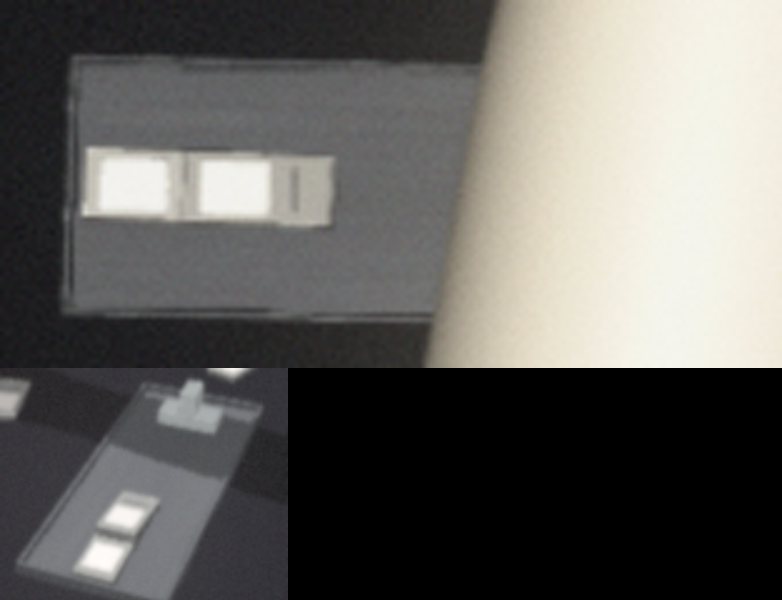

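Picture 7 shows mailer 2 shingled on the first, straight, with its far end at about (332,190) in the crop. Now for the second bench mailer.

```bash
python3 -m jog '[[0.4,0.07,0.03,-1.5,0,0,0],[0.4,0.07,0.03,-2.8,0,0,0],[0.4,0.07,0.03,-3.6,0,0,0],[0.4,0.07,0.03,-3.76,0,0,0],[0.4,0.07,0.03,-3.76,0,0,0]]' 25| tr '\n' ' '; echo
python3 -m jog '[[0.5,0,0,0,0,0,0],[0.55,0,0,0,0,0,0],[0.6,0,0,0,0,0,0],[0.65,0,0,0,0,0,0],[0.65,0,0,0,0,0,0]]'| tr '\n' ' '; echo
```

```text
time: 10.5 ee_pos: [0.6884, -0.1161, 0.0023] tcp_rot: [-90.0, 0.0, 9.7] wrist_force: [0.4, 0.3, 0.6] opening: 0.0512 
time: 11.0 ee_pos: [0.6899, -0.1168, 0.0041] tcp_rot: [-90.0, -0.1, 9.6] wrist_force: [-1.3, 0.7, 6.4] opening: 0.0349
```

```bash
python3 -m jog '[[0.4,0,0,0,0,0,0],[0.4,0,0,-0.12,0,0,0],[0.4,0,-0.04,-0.18,0,0,0],[0.4,0,-0.04,-0.18,0,0,0]]'| tr '\n' ' '; echo
python3 -m jog '[[0.5,0,0,0,0,0,0],[0.55,0,0,0,0,0,0],[0.6,0,0,0,0,0,0],[0.65,0,0,0,0,0,0],[0.65,0,0,0,0,0,0]]'| tr '\n' ' '; echo
```

```text
time: 11.4 ee_pos: [0.6888, -0.1179, -0.0029] tcp_rot: [-90.0, 0.0, 9.6] wrist_force: [-0.2, 0.1, 0.6] opening: 0.051 
time: 11.9 ee_pos: [0.6897, -0.1181, -0.0008] tcp_rot: [-90.1, -0.1, 9.6] wrist_force: [-1.4, -0.2, 10.1] opening: 0.0348
```

```bash
python3 -m jog '[[0.65,0,0,0.5,0,0,0],[0.65,0,0,1.5,0,0,0],[0.65,0,0,3,0,0,0],[0.65,0,0,3.5,0,0,0],[0.65,0,0,3.5,0,0,0]]'| tr '\n' ' '; echo
python3 -m jog '[[0.65,-1.6,1,0,0,0,-0.6],[0.65,-3.2,2,0,0,0,-1.2],[0.65,-4.8,3,0,0,0,-1.8],[0.65,-6.4,4,0,0,0,-2.16],[0.65,-7.7,4.8,0,0,0,-2.16]]'| tr '\n' ' '; echo
python3 -m jog '[[0.65,0,0,-0.4,1,0,0],[0.65,0,0,-1,1.8,0,0],[0.65,0,0,-1.6,1.8,0,0],[0.65,0,0,-1.6,1.8,0,0],[0.65,0,0,-1.6,1.8,0,0]]'| tr '\n' ' '; echo
```

```text
time: 12.4 ee_pos: [0.6903, -0.1181, 0.088] tcp_rot: [-90.1, -0.2, 9.6] wrist_force: [-0.3, -1.3, -1.5] opening: 0.035 
time: 12.9 ee_pos: [0.4936, 0.0031, 0.0831] tcp_rot: [-90.0, 0.2, -1.2] wrist_force: [-0.4, -0.2, 0.2] opening: 0.0351 
time: 13.4 ee_pos: [0.4961, 0.0022, 0.0443] tcp_rot: [-81.1, 0.3, -1.1] wrist_force: [-0.2, 0.7, -0.2] opening: 0.0352
```

```bash
python3 -m jog '[[0.65,0.04,0,-0.6,0,0,0],[0.65,0.04,0,-1,0,0,0],[0.65,0.04,0,-1.25,0,0,0],[0.65,0.04,0,-1.3,0,0,0],[0.65,0.04,0,-1.3,0,0,0]]'| tr '\n' ' '; echo
python3 -m jog '[[0.65,0,0,-0.04,0,0,0],[0.65,0,0,-0.04,0,0,0]]'| tr '\n' ' '; echo
python3 -m jog '[[0.65,0,0,-0.04,0,0,0],[0.65,0,0,-0.04,0,0,0]]'| tr '\n' ' '; echo
```

```text
time: 13.9 ee_pos: [0.4974, 0.0022, 0.0123] tcp_rot: [-81.0, 0.2, -1.1] wrist_force: [-0.4, -0.1, -0.6] opening: 0.0346 
time: 14.1 ee_pos: [0.4978, 0.0021, 0.0118] tcp_rot: [-81.0, 0.1, -1.1] wrist_force: [-0.4, 0.9, 0.2] opening: 0.0352 
time: 14.3 ee_pos: [0.4976, 0.0022, 0.0106] tcp_rot: [-81.0, 0.2, -1.1] wrist_force: [1.0, -0.1, -0.6] opening: 0.0352
```

```bash
python3 -m jog '[[0.65,0,0,-0.05,0,0,0],[0.65,0,0,-0.07,0,0,0],[0.65,0,0,-0.07,0,0,0]]'| tr '\n' ' '; echo
python3 -m jog '[[0.56,0,0,0,0,0,0],[0.5,0,0,0,0,0,0],[0.45,0,0,0,0,0,0],[0.45,0,0,0,0,0,0]]'| tr '\n' ' '; echo
python3 -m jog '[[0.45,0,-0.08,0.5,0,0,0],[0.45,0,-0.3,2,0,0,0],[0.45,0,-0.3,3.5,0,0,0],[0.45,0,-0.3,4,0,0,0],[0.4,0,-0.3,4,0,0,0]]'| tr '\n' ' '; echo
```

```text
time: 14.6 ee_pos: [0.4976, 0.0021, 0.0089] tcp_rot: [-81.0, 0.2, -1.1] wrist_force: [0.1, 1.0, 1.7] opening: 0.0353 
time: 15.0 ee_pos: [0.4975, 0.0022, 0.0088] tcp_rot: [-81.0, 0.2, -1.1] wrist_force: [-0.8, -0.4, -0.4] opening: 0.047 
time: 15.5 ee_pos: [0.4988, -0.0056, 0.1115] tcp_rot: [-81.0, -0.1, -1.1] wrist_force: [-0.2, 0.1, -0.2] opening: 0.0514
```

```bash
python3 -m jog '[[0.4,0,-1.2,0,-0.9,0,0],[0.4,0,-2.4,0,-1.8,0,0],[0.4,0,-3.8,0,-1.8,0,0],[0.4,0,-5.2,0,-1.8,0,0],[0.4,0,-6.4,0,-1.8,0,0]]'| tr '\n' ' '; echo
python3 -m jog '[[0.4,-0.2,-1.3,0,0,0,-1],[0.4,-0.5,-2.6,0,0,0,-2],[0.4,-0.8,-3.9,-0.3,0,0,-3],[0.4,-0.98,-5.02,-0.8,0,0,-3.78],[0.4,-0.98,-5.02,-0.8,0,0,-3.78]]'| tr '\n' ' '; echo
python3 - <<'E'
from h import *
p,d=bot.camera("top"); q,e=bot.camera("side")
a=cv2.resize(p[235:295,205:375,::-1],None,fx=4.6,fy=4.6,interpolation=cv2.INTER_CUBIC)
b=cv2.resize(q[190:285,260:375,::-1],None,fx=3.2,fy=3.2); z=np.zeros((b.shape[0],a.shape[1],3),np.uint8); z[:,:b.shape[1]]=b
cv2.imwrite("pics/g4.png",np.vstack([a,z])[:600])
for r in bright(p,[(222,325,245,282,.014),(295,310,245,282,.012)],150):print(*r)
print(bot.get_obs()['ee_pos'])
E
```

```text
time: 16.0 ee_pos: [0.4967, -0.1665, 0.1072] tcp_rot: [-90.0, 0.1, -1.1] wrist_force: [0.2, 1.1, -0.2] opening: 0.0514 
time: 16.5 ee_pos: [0.4709, -0.2928, 0.0853] tcp_rot: [-90.0, 0.3, -20.3] wrist_force: [-1.6, 0.2, -0.7] opening: 0.0509 
[498.6  53.  175.2  34.5  88.6] [498.2  54.5]
[ 4.965e+02 -3.100e+01  3.260e+01  7.000e+00 -2.000e-01] [496.3 -30.4]
[ 0.47209319 -0.29070881  0.08718875]
```

View pics/g4.png

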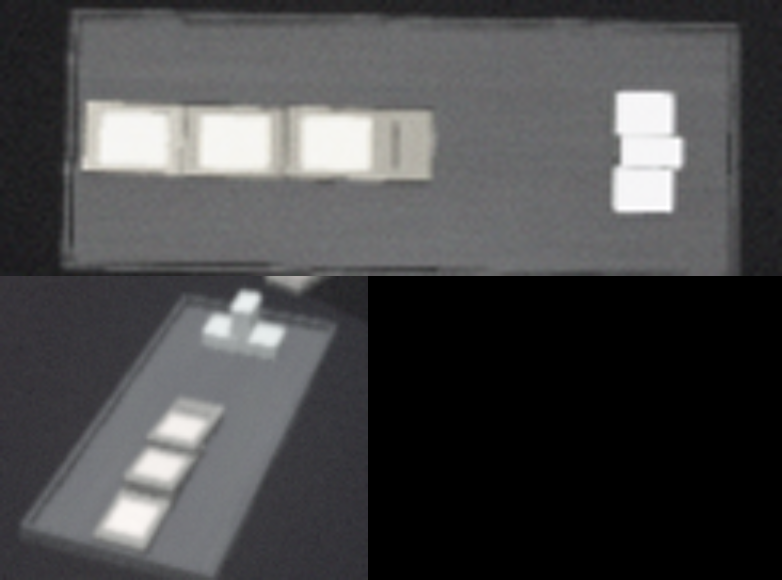

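Picture 8 shows three mailers shingled in a straight line, with the stop untouched. The third bench mailer is next.

```bash
python3 -m jog '[[0.4,0.1,0,-1.5,0,0,0],[0.4,0.1,0,-2.8,0,0,0],[0.4,0.1,0,-3.5,0,0,0],[0.4,0.1,0,-3.58,0,0,0],[0.4,0.1,0,-3.58,0,0,0]]' 25| tr '\n' ' '; echo
python3 -m jog '[[0.5,0,0,0,0,0,0],[0.55,0,0,0,0,0,0],[0.6,0,0,0,0,0,0],[0.65,0,0,0,0,0,0],[0.65,0,0,0,0,0,0]]'| tr '\n' ' '; echo
```

```text
time: 17.1 ee_pos: [0.4756, -0.2897, -0.001] tcp_rot: [-90.0, 0.0, -19.9] wrist_force: [0.6, 1.0, 0.4] opening: 0.0513 
time: 17.6 ee_pos: [0.476, -0.2908, 0.0] tcp_rot: [-90.0, -0.1, -20.0] wrist_force: [0.3, 1.4, 5.5] opening: 0.0353
```

```bash
python3 -m jog '[[0.65,0,0,0.5,0,0,0],[0.65,0,0,1.5,0,0,0],[0.65,0,0,3,0,0,0],[0.65,0,0,4,0,0,0],[0.65,0,0,4,0,0,0]]'| tr '\n' ' '; echo
python3 -m jog '[[0.65,0.1,1,0,0,0,1],[0.65,0.2,2.2,0,0,0,2],[0.65,0.4,3.4,0,0,0,3],[0.65,0.5,4.6,0,0,0,3.76],[0.65,0.6,5.8,0,0,0,3.76]]'| tr '\n' ' '; echo
python3 -m jog '[[0.65,0.1,1.2,0,0,0,0],[0.65,0.22,2.4,0,0,0,0],[0.65,0.22,3.6,-0.4,0.5,0,0],[0.65,0.22,3.87,-1,1.8,0,0],[0.65,0.22,3.87,-2,1.8,0,0]]'| tr '\n' ' '; echo
python3 -m jog '[[0.65,0,0,0,0,0,0],[0.65,0,0,0,0,0,0]]'| tr '\n' ' '; echo
```

```text
time: 18.1 ee_pos: [0.4771, -0.292, 0.1042] tcp_rot: [-90.1, -0.4, -20.1] wrist_force: [0.2, 0.4, -0.7] opening: 0.0351 
time: 18.6 ee_pos: [0.4902, -0.1447, 0.099] tcp_rot: [-90.0, 0.0, -1.1] wrist_force: [0.4, -0.1, 0.5] opening: 0.0352 
time: 19.1 ee_pos: [0.4966, -0.0487, 0.0496] tcp_rot: [-80.8, 0.1, -1.2] wrist_force: [0.5, -0.4, -0.8] opening: 0.035 
time: 19.3 ee_pos: [0.4956, -0.0491, 0.0494] tcp_rot: [-81.0, 0.3, -1.2] wrist_force: [-0.5, -0.6, 1.0] opening: 0.0354
```

```bash
python3 -m jog '[[0.65,0.02,0,-0.6,0,0,0],[0.65,0.02,0,-1.2,0,0,0],[0.65,0.02,0,-1.45,0,0,0],[0.65,0.02,0,-1.5,0,0,0],[0.65,0.02,0,-1.5,0,0,0]]'| tr '\n' ' '; echo
python3 -m jog '[[0.65,0,0,-0.05,0,0,0],[0.65,0,0,-0.05,0,0,0]]'| tr '\n' ' '; echo
```

```text
time: 19.8 ee_pos: [0.4964, -0.049, 0.0116] tcp_rot: [-81.0, 0.2, -1.2] wrist_force: [0.4, -0.5, -0.7] opening: 0.0355 
time: 20.0 ee_pos: [0.4968, -0.0491, 0.0109] tcp_rot: [-81.0, 0.2, -1.2] wrist_force: [0.5, 0.3, 0.3] opening: 0.0353
```

```bash
python3 -m jog '[[0.65,0,0,-0.04,0,0,0],[0.65,0,0,-0.05,0,0,0],[0.65,0,0,-0.05,0,0,0]]'| tr '\n' ' '; echo
python3 -m jog '[[0.56,0,0,0,0,0,0],[0.5,0,0,0,0,0,0],[0.45,0,0,0,0,0,0],[0.45,0,0,0,0,0,0]]'| tr '\n' ' '; echo
python3 -m jog '[[0.45,0,-0.08,0.5,0,0,0],[0.45,0,-0.3,2,0,0,0],[0.45,0,-0.3,3.5,0,0,0],[0.45,0,-0.3,4,0,0,0],[0.4,0,-0.3,4,0,0,0]]'| tr '\n' ' '; echo
python3 -m jog '[[0.4,0,-0.8,0,-0.9,0,0],[0.4,0,-2,0,-1.8,0,0],[0.4,0,-3.2,0,-1.8,0,0],[0.4,0,-3.6,0,-1.8,0,0],[0.4,0,-3.6,0,-1.8,0,0]]'| tr '\n' ' '; echo
python3 - <<'E'
from h import *
p,d=bot.camera("top")
a=cv2.resize(p[225:305,205:375,::-1],None,fx=4.6,fy=4.6,interpolation=cv2.INTER_CUBIC)
cv2.imwrite("pics/g5.png",a)
for r in bright(p,[(222,329,245,282,.012)],150):print(*r)
print(bot.get_obs()['ee_pos'])
E
```

```text
time: 20.3 ee_pos: [0.4969, -0.0492, 0.0098] tcp_rot: [-81.0, 0.1, -1.2] wrist_force: [-0.5, 0.4, 6.1] opening: 0.0353 
time: 20.7 ee_pos: [0.4964, -0.0491, 0.0091] tcp_rot: [-81.0, 0.2, -1.2] wrist_force: [-0.1, -0.3, -0.5] opening: 0.0469 
time: 21.2 ee_pos: [0.4978, -0.0569, 0.112] tcp_rot: [-81.0, -0.0, -1.2] wrist_force: [0.2, 0.3, 0.3] opening: 0.0511 
time: 21.7 ee_pos: [0.4959, -0.1473, 0.1081] tcp_rot: [-90.0, 0.1, -1.4] wrist_force: [-0.1, 0.6, 0.6] opening: 0.0514 
[498.1  27.2 226.8  34.6  88.7] [497.7  28.9]
[ 0.49597813 -0.14658132  0.10822864]
```

View pics/g5.png

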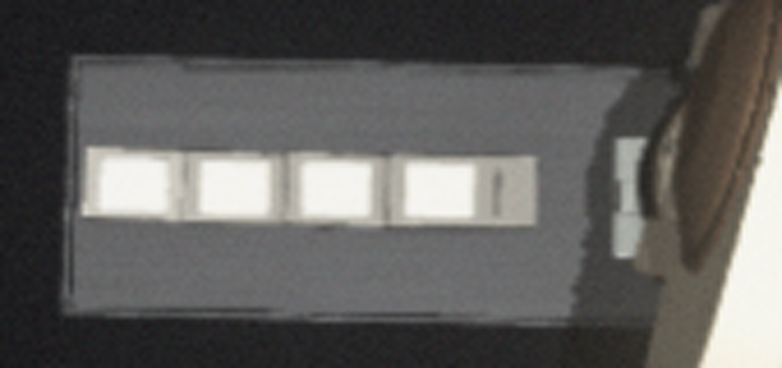

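Picture 9 shows the full row straight, with its last end at crop (536,190) and the stop's near face at (613,190). That gap is about 39 mm. Gripping the stop's rib.

```bash
python3 -m jog '[[0.4,-0.13,0.18,-1,0,0,0],[0.4,-0.13,0.18,-2,0,0,0],[0.4,-0.13,0.18,-3,0,0,0],[0.4,-0.13,0.18,-3.32,0,0,0],[0.4,-0.13,0.18,-3.32,0,0,0]]' 30| tr '\n' ' '; echo
python3 -m jog '[[0.6,0,0,0,0,0,0],[0.7,0,0,0,0,0,0],[0.8,0,0,0,0,0,0],[0.9,0,0,0,0,0,0],[0.9,0,0,0,0,0,0]]'| tr '\n' ' '; echo
```

```text
time: 22.25 ee_pos: [0.4924, -0.1412, 0.0252] tcp_rot: [-90.0, 0.1, -1.2] wrist_force: [-0.3, 0.6, 0.5] opening: 0.0513 
time: 22.75 ee_pos: [0.4939, -0.1422, 0.0274] tcp_rot: [-90.0, -0.1, -1.3] wrist_force: [-0.8, 0.7, 5.8] opening: 0.0147
```

```bash
python3 -m jog '[[0.9,0,0,0.07,0,0,0],[0.9,0.01,0.3,0.07,0,0,0],[0.9,0.02,0.7,0.07,0,0,0],[0.9,0.03,1.1,0.07,0,0,0],[0.9,0.04,1.3,0.07,0,0,0]]'| tr '\n' ' '; echo
python3 -m jog '[[0.9,0,0,0,0,0,0],[0.9,0,0,0,0,0,0]]'| tr '\n' ' '; echo
python3 - <<'E'
from h import *
p,d=bot.camera("top");q,e=bot.camera("side")
a=cv2.resize(p[235:295,285:375,::-1],None,fx=5,fy=5,interpolation=cv2.INTER_CUBIC)
b=cv2.resize(q[190:250,290:360,::-1],None,fx=5,fy=5,interpolation=cv2.INTER_CUBIC)
cv2.imwrite("pics/g6.png",np.hstack([a,b]))
E
```

```text
time: 23.25 ee_pos: [0.4941, -0.1083, 0.0278] tcp_rot: [-90.0, 0.0, -1.2] wrist_force: [0.3, -0.6, -1.6] opening: 0.0153 
time: 23.45 ee_pos: [0.4943, -0.1094, 0.028] tcp_rot: [-90.0, -0.0, -1.2] wrist_force: [-0.5, -0.7, -1.4] opening: 0.0151
```

View pics/g6.png

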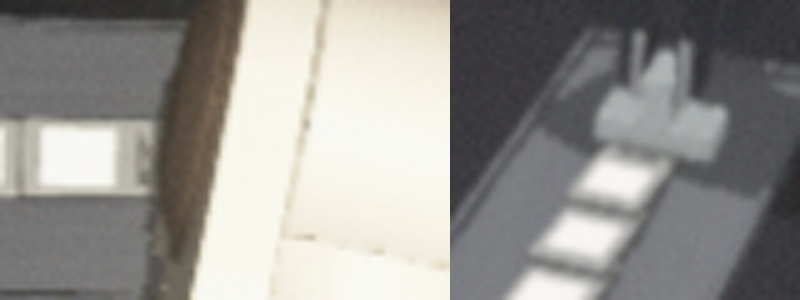

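Picture 10: the side crop shows the stop upright in the grip, close to the last mailer. The top view is hidden by the arm. I'll push a little further in small steps, then back off and measure the gap.

```bash
for i in 1; do python3 -m jog '[[0.9,0,0.04,0,0,0,0],[0.9,0,0.08,0,0,0,0],[0.9,0,0.12,0,0,0,0],[0.9,0,0.16,0,0,0,0],[0.9,0,0.16,0,0,0,0]]'| tr '\n' ' '; echo; done
python3 -m jog '[[0.75,0,0,0,0,0,0],[0.7,0,0,0,0,0,0],[0.7,0,0,0,0,0,0]]'| tr '\n' ' '; echo
python3 -m jog '[[0.7,0,0,0.6,0,0,0],[0.7,0,0,1.6,0,0,0],[0.7,0,-1.5,3,0,0,0],[0.7,0,-3.2,4,0,0,0],[0.7,0,-5,4,0,0,0]]'| tr '\n' ' '; echo
python3 -m jog '[[0.7,0,-1,0,0,0,0],[0.7,0,-2,0,0,0,0],[0.7,0,-2,0,0,0,0]]'| tr '\n' ' '; echo
python3 - <<'E'
from h import *
p,d=bot.camera("top")
a=cv2.resize(p[245:290,300:360,::-1],None,fx=12,fy=12,interpolation=cv2.INTER_CUBIC)
cv2.imwrite("pics/g7.png",a)
print(p[262:272,316:332].max(2).mean(0).round())
for r in bright(p,[(222,360,245,285,.012)],150):print(*r)
m=np.zeros(p.shape[:2],bool);m[245:264,326:350]=p[245:264,326:350].min(2)>150;print(*rect("top",m,.018))
E
```

```text
time: 24.05 ee_pos: [0.4943, -0.1055, 0.028] tcp_rot: [-90.0, 0.0, -1.3] wrist_force: [-0.6, -0.3, -1.4] opening: 0.0153 
time: 24.35 ee_pos: [0.4944, -0.1056, 0.0282] tcp_rot: [-90.0, -0.0, -1.3] wrist_force: [-0.0, 0.5, -0.2] opening: 0.0254 
time: 24.85 ee_pos: [0.496, -0.2324, 0.1337] tcp_rot: [-90.2, -0.4, -1.2] wrist_force: [0.7, 0.7, -0.2] opening: 0.0259 
time: 25.15 ee_pos: [0.4941, -0.2832, 0.1289] tcp_rot: [-90.1, -0.0, -1.4] wrist_force: [0.6, 1.0, -0.1] opening: 0.0252 
[174. 174. 172. 172. 172. 141. 109. 157. 226. 241. 243. 242. 243. 242.
 242. 243.]
[493.3   7.4 266.5  58.2  89.8] [496.7   1.1]
[ 512.4 -110.2   21.2   18.6   89.8] [ 512.4 -110.2]
```

View pics/g7.png

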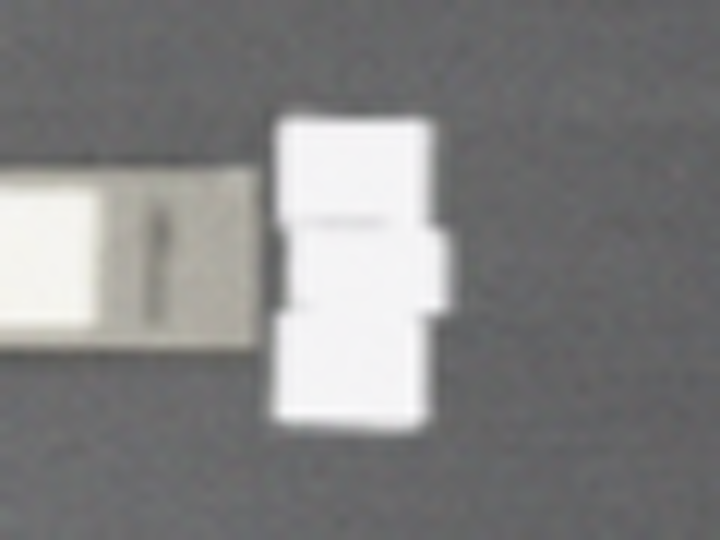

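Picture 11: the stop is square, with a gap of about 5 mm to the mailer end (edges at columns 321.0 and 323.2). I'll regrip and push about 5.5 mm.

```bash
python3 -m jog '[[0.65,0,1.5,0,0,0,0],[0.65,0,3.2,0,0,0,0],[0.65,0,5,0,0,0,0],[0.65,0,6.5,-0.4,0,0,0],[0.65,0.01,7.1,-1,0,0,0]]' 30| tr '\n' ' '; echo
python3 -m jog '[[0.65,0,0,-1,0,0,0],[0.65,0,0,-2,0,0,0],[0.65,0,0,-2.8,0,0,0],[0.65,0,0,-2.98,0,0,0],[0.65,0,0,-2.98,0,0,0]]'| tr '\n' ' '; echo
python3 -m jog '[[0.8,0,0,0,0,0,0],[0.9,0,0,0,0,0,0],[0.9,0,0,0,0,0,0],[0.9,0,0,0,0,0,0]]'| tr '\n' ' '; echo
```

```text
time: 25.7 ee_pos: [0.4947, -0.0994, 0.1046] tcp_rot: [-90.0, -0.1, -1.1] wrist_force: [0.6, -0.1, -0.5] opening: 0.0299 
time: 26.2 ee_pos: [0.4942, -0.1024, 0.0288] tcp_rot: [-90.0, 0.0, -1.2] wrist_force: [0.0, 0.7, 0.7] opening: 0.0296 
time: 26.6 ee_pos: [0.4954, -0.1031, 0.0301] tcp_rot: [-90.0, -0.1, -1.3] wrist_force: [-1.7, 1.9, 7.2] opening: 0.0153
```

```bash
python3 -m jog '[[0.9,0,0,0.05,0,0,0],[0.9,0,0.06,0.05,0,0,0],[0.9,0,0.12,0.05,0,0,0],[0.9,0,0.15,0.05,0,0,0],[0.9,0,0.15,0.05,0,0,0]]'| tr '\n' ' '; echo
python3 -m jog '[[0.9,0,0.03,0,0,0,0],[0.9,0,0.06,0,0,0,0],[0.9,0,0.06,0,0,0,0]]'| tr '\n' ' '; echo
```

```text
time: 27.1 ee_pos: [0.4948, -0.0994, 0.0301] tcp_rot: [-90.0, -0.0, -1.3] wrist_force: [0.7, -2.4, 2.8] opening: 0.0153 
time: 27.4 ee_pos: [0.4948, -0.0979, 0.0302] tcp_rot: [-90.0, -0.0, -1.3] wrist_force: [-0.2, -3.0, 5.6] opening: 0.0153
```

```bash
python3 -m jog '[[0.75,0,0,0,0,0,0],[0.68,0,0,0,0,0,0],[0.68,0,0,0,0,0,0]]'| tr '\n' ' '; echo
python3 -m jog '[[0.68,0,0,0.6,0,0,0],[0.68,0,0,1.6,0,0,0],[0.68,0,-1.5,3,0,0,0],[0.68,0,-3.2,4,0,0,0],[0.68,0,-5,4,0,0,0]]'| tr '\n' ' '; echo
python3 -m jog '[[0.7,0,-1,0,0,0,0],[0.7,0,-2,0,0,0,0],[0.7,0,-2,0,0,0,0]]'| tr '\n' ' '; echo
python3 - <<'E'
from h import *
p,d=bot.camera("top")
print(p[259:275,314:332].max(2).mean(0).round())
for a,b in((259,263),(263,269),(269,275)):print(p[a:b,317:327].max(2).mean(0).round())
for r in bright(p,[(222,319,245,285,.012),(222,360,245,285,.012)],150):print(*r)
m=np.zeros(p.shape[:2],bool);m[245:264,324:350]=p[245:264,324:350].min(2)>200;print(*rect("top",m,.018))
E
```

```text
time: 27.7 ee_pos: [0.4941, -0.0975, 0.0293] tcp_rot: [-90.0, 0.1, -1.2] wrist_force: [0.2, 0.3, -0.5] opening: 0.0273 
time: 28.2 ee_pos: [0.4962, -0.2245, 0.1353] tcp_rot: [-90.1, -0.4, -1.2] wrist_force: [1.8, 1.9, 0.0] opening: 0.0275 
time: 28.5 ee_pos: [0.4943, -0.2753, 0.1305] tcp_rot: [-90.0, -0.0, -1.4] wrist_force: [-0.2, 0.2, 0.2] opening: 0.0257 
[168. 166. 166. 166. 167. 168. 166. 207. 238. 242. 242. 242. 242. 243.
 243. 243. 242. 242.]
[165. 168. 172. 169. 223. 243. 245. 244. 245. 245.]
[172. 172. 170. 153. 188. 232. 239. 240. 239. 240.]
[160. 160. 162. 177. 216. 239. 244. 243. 242. 242.]
[498.1  29.5 222.1  34.5  88.7] [497.6  31.7]
[495.7  10.9 259.5  58.2  89.7] [497.    2.4]
[ 512.4 -104.3   18.8   18.6   89.8] [ 512.4 -104.3]
```

Run:
```python
from h import *
p,d=bot.camera("top");q,e=bot.camera("side")
a=cv2.resize(p[245:290,295:350,::-1],None,fx=7,fy=7,interpolation=cv2.INTER_CUBIC)
b=cv2.resize(q[195:275,280:365,::-1],None,fx=4.8,fy=4.8,interpolation=cv2.INTER_CUBIC)
b=b[:384]; a=np.vstack([a,np.zeros((384-a.shape[0],a.shape[1],3),np.uint8)])
cv2.imwrite("pics/g8.png",np.hstack([a,b]))
```

```text
(no output)
```

View pics/g8.png

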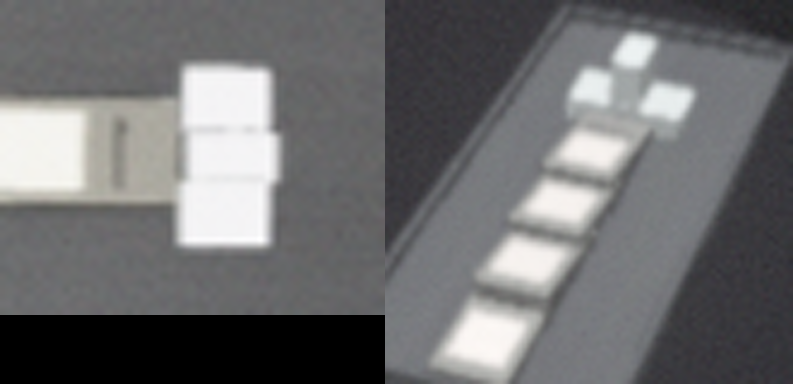

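Picture 12: the stop stands upright and square against the last mailer, with no visible gap, and all four mailers are shingled in line. Handing in.

```bash
python3 -c "
from workcell import bot
print(bot.job_done(), bot.get_obs()['time'])"
```

```text
the job is handed in; nothing more can be done
the job is handed in; nothing more can be done
```

I laid the three grey bench mailers as shingles onward from the first mailer, then slid the end stop up against the last one. I handed the job in after about 29 s on the robot's clock. I never reached for the orange and pink look-alikes, the bottle, the box or the dish.

**Last checks**
- **Row:** it lies at 88.7°, the same as the tray. The mailers are about 51 mm apart, so each overlaps the one before by about a third. The first mailer's outer end is where it was before the stop was pushed in, to within about 0.1 mm.
- **Stop:** it stands upright and square. No gap shows beside the foot in the top view, and I read the contact as good to about 0.7 mm.
- **Arm:** it was clear of everything at hand-in. The largest wrist force I saw reported was about 14 N.

**What went wrong along the way**
- My first grasp was too high: the fingers closed on top of a mailer. I went lower and regrasped, and a side view showed the mailer still in place.
- The stop's first push ended about 5 mm short of the last mailer. I gripped it again and pushed the rest of the way.
- The roughly 3 N I felt at the end of that push could be contact or floor friction, so the claim that the stop touches rests mainly on the pictures.
- The top view's network labels were partly wrong: it put the orange look-alike first for the mailer, and it called one mailer "tray" and another "dish". I measured from brightness thresholds instead.

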